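Set the tab-locked route selector, then throw the point lever

ROBOT

A 7-joint arm with a two-finger parallel gripper is mounted at the origin on the work surface. World frame = base frame: x ahead of the robot, y to its left, z up, the work surface at z = 0. Lengths are in m, angles in rad, forces in N, time in s.
With the tool pointing down it reaches from about 0.4 to 0.85 m from the base axis. Payload 4.5 kg.
Tool frame: the origin (TCP) lies midway between the tips of the shut fingers; the grasp point (between the pads) lies 19 mm behind it (env.grip_depth is the distance from the TCP to the grasp point, in m); y points along the fingers, x is the direction in which the jaws open and shut, and the axes are right-handed (so a half turn about y gives the same grasp; the last joint's range is limited). The gripper opens to 88 mm and grips with 3 to 60 N. Pads are 18 mm wide; open, the fingers measure 123 mm over their backs; the gripper's body (75 mm by 187 mm) begins 45 mm behind the grasp point.
Start: joints at [-1.126, 0.689, -0.195, 1.565, 0.157, 0.902, -0.215], TCP at [0.25, 0.573, 0.239] pointing down, gripper open.
Joint ranges: [-3.01, 3.01], [-0.46, 2.08], [-1.47, 1.51], [0.13, 2.56], [-1, 4.14], [0.04, 2.09], [-2.66, 2.66]. Speed limits (rad/s): [2.57, 2.57, 3.14, 3.14, 3.14, 3.14, 3.14].

INTERFACE

Orientations are given as a unit quaternion [w, x, y, z].
In Python, from station import env gives the robot as it stands. The module is installed in compiled form; this text tells all that it offers.
- The arm moves only by the shell command python3 -m creep 'ROWS'. ROWS is JSON, a list of rows, each an object with "travel": the shift along the tool's x, y, z in cm, a list of three; "rotation": the turn, a rotation vector about the tool's x, y, z in degrees, a list of three; "grip": the finger opening in cm, from 0 to 8.81. A call has 1 to 8 rows; each row shifts and turns the pose as measured when the row begins, along the tool's axes as they then stand; what a row does not reach is not made up. A row lasts 1/8 s, in which the tool goes at most 62.5 mm and 10.7 degrees, less where a joint would pass 70% of its speed; a pose out of reach is approached as far as the arm can. A call with a gripper value outside its range is refused whole. The fingers move at their own pace and stop on an object; the grip force is fixed at half the most. Time passes only in rows, so rows that do not move let the fingers close. It gives the time, the measured TCP pose, the force and the opening at its end, in the units of the state.
- env.sense(): the state, without advancing time (a new reading comes with each control period).
- env.grab_frame(name): name is "side" or "top" or "wrist"; returns the picture (420x560x3 uint8, red, green, blue); there is no depth.
- env.camera_model(name): a dict with "intrinsics" (3x3 intrinsics, pixels), "distortion" ([k1, k2, p1, p2, k3] as OpenCV has them; the pictures are not rectified), "rvec" (rotation vector, rad) and "tvec" (3), from world to camera coordinates, as OpenCV has them. Camera axes: x right, y down, z forward; pixel columns grow to the right and rows downward; lengths in m; the calibration is good to about 2 mm. A picture is of the moment at which its call begins: read the wrist's pose just before it. camera_model takes no time and is no camera call; for the wrist camera it gives the pose at the moment of the call.
- env.hand_in(): hands the job in, once; it reports no verdict.
The state is a dict: "clock": time; "q": joint angles; "qvel": joint speeds; "joint_efforts": joint torques, N m; "tool_pos": TCP position; "tool_rot": TCP orientation; "ft_force": force on the tool from outside, world axes, zero at the start; "ft_torque": the same for the moment, N m; "gripper_width": finger opening in m.
Only numpy, scipy, OpenCV 4.12 (cv2) and the standard library are available. Lean on these libraries where they do the work, as an engineer would, in place of code of your own. Each camera call takes 0.05 s, during which the arm holds its last target.

TASK

On the model railway's control console, pinch both orange release tabs of the route selector gently, turn its pointer from the white OFF dot to the green mark and let go so that both tabs snap fully out and lock it there; the click position is worn and may lie a little to either side of the mark, so feel for it. Then throw the point lever fully over, away from the robot. Do not overload the tabs (25 N at most on each) and leave the models, paints and tools around where they are.

Things in the scene. Friction and masses are not known exactly. Their poses are not given: they have to be found in the camera images.
- console: grey metal control console, fixed to the table, 200 x 200 x 50 mm high (its top is the panel); origin at the centre of its underside, x axis pointing away from the robot at yaw 0, z up. The selector's vertical axis passes through (-25, 0) mm of this frame
- selector (a joint): angle (rad) of the knob about its vertical axis relative to the console, positive anticlockwise seen from above. 0 = pointer along the console's +x, at the white OFF dot: the start. End stops +/-1.5, friction 0.04 N m. Locked unless BOTH tabs are pressed in. Lock notches: a wide one at OFF (play about 0.2 rad in all) and one near each coloured mark; a tooth drops in within 0.05 rad of a notch's centre
- selector_grip (a point): point on the knob's axis midway between the orange tabs, at mid height of their faces, 36 mm above the panel. Its y axis is the pinching line (towards the left tab), its x axis runs along the pointer. The knob is a black block 40 x 30 mm (x by y), top 52 mm above the panel, on a black dial disc of 92 mm diameter, 7 mm high, with a white pointer
- pointer_tip (a point): tip of the white pointer on the dial disc, 50 mm from the knob's axis
- left_tab: orange release tab on the knob's +y side: upright plate 24 mm wide (x), 34 mm tall (18 to 52 mm above the panel), outer face 26 mm from the knob's axis when out, so 52 mm over both tabs. Nothing else stands in the fingers' way there. A tab breaks above 25 N. Origin: on the knob's axis when out, at panel height
- right_tab: the same tab on the knob's -y side
- left_tab_travel (a joint): how far (m) the left tab is pushed in: 0 out (locked, if in a notch), stop at 0.006 (40 mm over both tabs). Spring 4 N when out, 7 N at the stop. Its tooth clears the notch from about 0.004 (44 mm over both tabs) on. Between notches a let-go tab stays held in at 0.004 and the knob turns freely; over a notch the tab snaps out to 0
- right_tab_travel (a joint): the same for the right tab
- mark_green: green plastic mark on the panel, 14 mm diameter, 4 mm high, origin at the centre of its underside, 66 mm from the knob's axis: the wanted position. The four coloured marks are dealt at random over -66, -34, +34, +66 deg of the knob. On this worn unit the true notches lie off their marks, each by its own unknown angle of 0.08 to 0.2 rad (5 to 12 deg), either way
- mark_yellow: yellow mark, same shape
- mark_blue: blue mark, same shape
- mark_red: red mark, same shape
- point_lever (a joint): angle (rad) of the point lever: 0 leaning 0.5 rad towards the robot (its base's -x), 1.0 = end stop, leaning 0.5 rad away (base's +x). It starts at 0 to 0.12 and stays where it is left (friction about 0.06 N m)
- point_lever_tip (a point): centre of the lever's black ball, 26 mm diameter, on a 10 mm steel rod, 80 mm from the pivot
- point_lever_base: green lever block fixed to the table, 70 x 50 x 25 mm; origin at the centre of its underside, the pivot (axis along its y) 22 mm above it; the lever swings in its x-z plane
- wagon: red model goods wagon, 130 x 36 x 41 mm, bystander beyond the console
- paint_jar: small paint jar with a yellow cap, 44 mm diameter, 55 mm high, bystander beside the console
- screwdriver: screwdriver with a yellow handle, 150 mm, lying beyond the lever, bystander
- model_station: model station house with a red roof, 112 x 136 x 85 mm, bystander
- glue_bottle: white glue bottle, 48 mm diameter, 130 mm high, bystander
- paint_tin: paint tin, 60 mm diameter, 60 mm high, bystander
- timber_strips: bundle of wooden strips, 200 x 30 x 16 mm, bystander
Mind the look-alikes: they are no part of the job. Leave any red look-alike of the point_lever_base alone.

How it is judged:
On the way, in this order (a step that is already met when the one before it is completed fails the run):
1. the selector points at the green mark with both tabs snapped out, and is let go (horizontal distance between pointer_tip and mark_green below 0.0227 m and value of joint each of left_tab_travel, right_tab_travel below 0.0015 m and contact force between the fingers and console below 0.1 N), for 0.2 s.
2. the point lever is thrown over (value of joint point_lever above 0.85 rad), for 0.2 s.
At the end, for the whole second after the job is handed in: the pointer's tip is within 22.7 mm of the green mark's centre seen from above (that is, within about 0.28 rad of it; locked in its notch it is always nearer), both tabs are out to within 1.5 mm, the point lever is beyond 0.85 rad, selector and lever at rest (horizontal distance between pointer_tip and mark_green below 0.0227 m and value of joint each of left_tab_travel, right_tab_travel below 0.0015 m and value of joint point_lever above 0.85 rad and velocity of joint selector between -0.05 and 0.05 rad/s and velocity of joint point_lever between -0.05 and 0.05 rad/s); the robot touches nothing.
It fails at once if either tab is loaded with more than 25 N (contact force between anything else and left_tab above 25 N or contact force between anything else and right_tab above 25 N).
It fails at once if a bystander (wagon, jar, screwdriver, station, bottle, tin, strips) is shifted by more than 20 mm (distance of any of wagon, paint_jar, screwdriver, model_station, glue_bottle, paint_tin, timber_strips from where it was at the start of the episode above 0.02 m).
It also fails if it takes over 64 s, if anything falls off the work surface, if the arm or the gripper's body presses on something with over 40 N, if the wrist force passes 120 N, or if a joint passes its speed limit or range.

## Working session

There is one attempt and no reset: what is moved stays moved. The work goes in short steps, Python scripts to look and compute and a shell command to move; the robot and the scene stay as the last step left them, time stands still between calls to the robot, and variables do not carry over. Pictures are saved under pics/ and viewed, and the job is handed in when it is done.

```bash
mkdir -p pics; cat > h.py <<'E'
import numpy as np, cv2
from station import env
def save(img,name,crop=None,scale=1):
    im=img[:,:,::-1]
    if crop: x0,y0,x1,y1=crop; im=im[y0:y1,x0:x1]
    if scale!=1: im=cv2.resize(im,None,fx=scale,fy=scale,interpolation=cv2.INTER_CUBIC)
    cv2.imwrite('pics/'+name,im)
def ray(cam,uv):
    R=cv2.Rodrigues(np.array(cam['rvec'],float))[0]; t=np.array(cam['tvec'],float).ravel()
    p=cv2.undistortPoints(np.array([[uv]],float),np.array(cam['intrinsics'],float),np.array(cam['distortion'],float))[0,0]
    return -R.T@t, R.T@np.array([p[0],p[1],1.])
def plane(cam,uv,z):
    c,d=ray(cam,uv); return c+d*(z-c[2])/d[2]
def proj(cam,P):
    return cv2.projectPoints(np.array(P,float).reshape(-1,3),np.array(cam['rvec'],float),np.array(cam['tvec'],float),np.array(cam['intrinsics'],float),np.array(cam['distortion'],float))[0].reshape(-1,2)
E
python3 - <<'E'
from h import *
np.set_printoptions(precision=4,suppress=True)
s=env.sense(); print(s)
for n in ['side','top']:
    im=env.grab_frame(n); np.save(n+'0.npy',im); save(im,n+'0.png',scale=1.4)
    c=env.camera_model(n); print(n,ray(c,(280,210)))
E
```

```text
{'clock': 0.0, 'q': array([-1.1262,  0.69  , -0.1945,  1.5664,  0.1573,  0.9025, -0.2151]), 'qvel': array([-0.0004,  0.0014,  0.0004, -0.0006,  0.0004,  0.001 ,  0.0003]), 'joint_efforts': array([  0.0003, -52.7569,  -1.2665, -15.3429,  -0.0526,   0.0066,
         0.0002]), 'tool_pos': array([0.2494, 0.5724, 0.2379]), 'tool_rot': array([-0.591 ,  0.5919,  0.387 , -0.3881]), 'ft_force': array([-0.4872,  0.7944,  0.1353]), 'ft_torque': array([ 0.0078, -0.0347, -0.0316]), 'gripper_width': 0.08802807693315816}
side (array([ 0.1857, -1.0764,  0.8005]), array([ 0.24  ,  0.7942, -0.5584]))
top (array([ 0.2352, -0.0518,  1.3369]), array([ 0.1991,  0.0058, -0.98  ]))
```

View pics/top0.png

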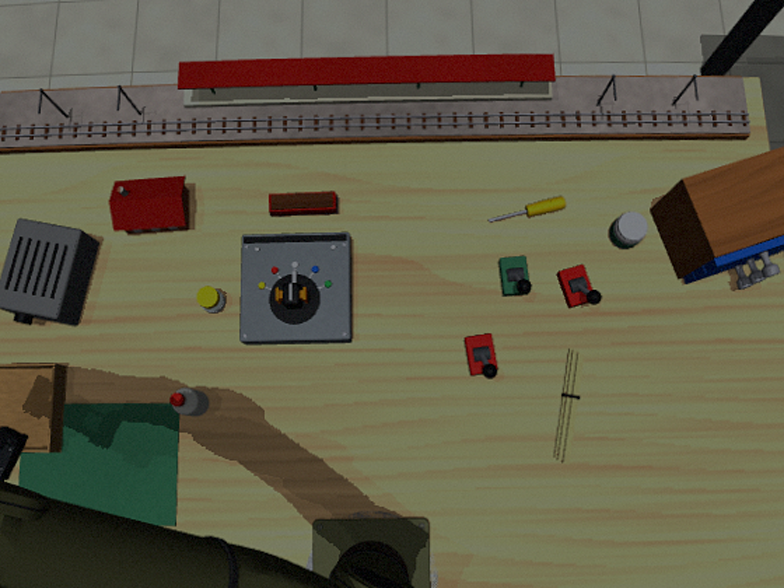

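View pics/side0.png

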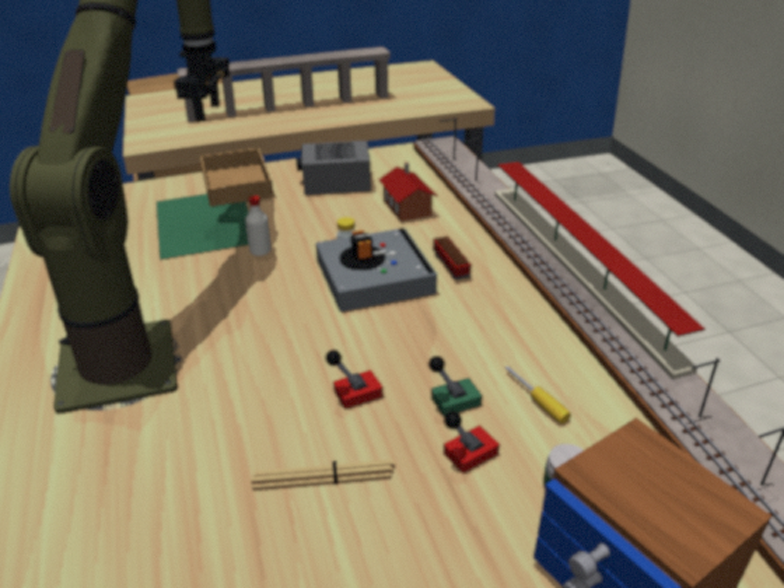

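The top view (1.4x) shows the console at about (295,288), with the knob at (293,294) and marks yellow (262,285), red (275,270), blue (315,269) and green (328,284). There are three lever blocks: green (515,275), red (577,285) and red (481,355). The description calls for a green block, so the one at (515,275) is the target. I'll confirm it in an enlarged crop.

```bash
python3 - <<'E'
from h import *
im=np.load('top0.npy')
a=im[155:255,160:260]; b=im[155:255,340:440]
save(np.hstack([a,b]),'crop0.png',scale=4)
E
```

```text
(no output)
```

View pics/crop0.png

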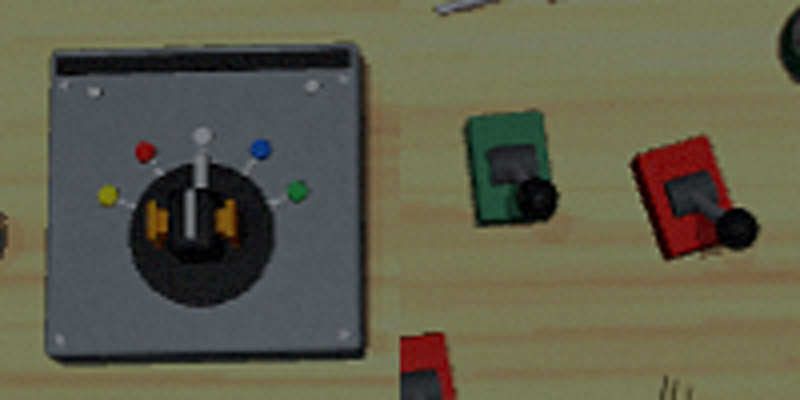

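The crop confirms it: the green block's black ball leans toward the robot, and its red neighbour is a look-alike. On the console, green is the rightmost mark at crop (297,191), about -66 deg.

```bash
python3 - <<'E'
from h import *
np.set_printoptions(precision=4,suppress=True)
im=np.load('top0.npy'); c=env.camera_model('top')
hsv=cv2.cvtColor(im,cv2.COLOR_RGB2HSV)
def blobs(lo,hi,box,minA=5):
    m=cv2.inRange(hsv,np.array(lo),np.array(hi)); x0,y0,x1,y1=box
    k=np.zeros_like(m); k[y0:y1,x0:x1]=m[y0:y1,x0:x1]
    n,l,st,ce=cv2.connectedComponentsWithStats(k)
    return [(ce[i],st[i]) for i in range(1,n) if st[i,4]>=minA]
B=(175,180,245,235)
for name,lo,hi,z in [('green',(45,90,40),(80,255,255),.054),('blue',(100,110,40),(125,255,255),.054),('red',(0,130,60),(6,255,255),.054),('yel',(22,130,90),(33,255,255),.054),('orange',(8,140,60),(21,255,255),.102)]:
    for ce,st in blobs(lo,hi,B): print(name,ce,st,plane(c,ce,z))
for ce,st in blobs((50,60,30),(95,255,255),(350,175,385,215),50): print('leverblock',ce,st,plane(c,ce,.025))
m=cv2.inRange(hsv,np.array((50,60,30)),np.array((95,255,255)))[175:215,350:385]
pts=np.argwhere(m>0)[:,::-1]+[350,175]
r=cv2.minAreaRect(pts.astype(np.float32)); print(r); 
for p in cv2.boxPoints(r): print(p,plane(c,p,.025))
# white dot
for ce,st in blobs((0,0,130),(180,60,255),B,3): print('white',ce,st,plane(c,ce,.054))
# console corners from crop (top face)
for u,v in [(53,47),(356,44),(363,352),(47,355)]:
    p=(160+u/4,155+v/4); print('corner',plane(c,p,.05))
# dial disc centre
for u,v in [(202,235)]: print('dial',plane(c,(160+u/4,155+v/4),.057))
for u,v in [(537,199)]: print('ball',plane(c,(340+(u-400)/4,155+v/4),.022+.08*np.cos(.45)))
E
```

```text
green [233.7619 202.381 ] [232 200   5   6  21] [0.5173 0.0722 0.054 ]
blue [224.6818 191.8636] [222 190   6   5  22] [0.5449 0.0954 0.054 ]
red [195.7333 192.6667] [194 191   4   5  15] [0.5441 0.1692 0.054 ]
yel [186.3889 203.3889] [184 201   5   5  18] [0.5166 0.1925 0.054 ]
orange [198.7143 209.7143] [197 205   5  10  35] [0.4899 0.1529 0.102 ]
orange [216.2308 209.1538] [214 205   5   9  39] [0.4906 0.1101 0.102 ]
leverblock [365.5316 194.0759] [357 183  21  27 316] [ 0.5401 -0.2654  0.025 ]
((367.2923278808594, 195.83847045898438), (26.047290802001953, 18.97731590270996), 82.87498474121094)
[356.2616 184.0923] [ 0.567  -0.2426  0.025 ]
[375.0923 181.7385] [ 0.5726 -0.2918  0.025 ]
[378.3231 207.5846] [ 0.504  -0.2967  0.025 ]
[359.4923 209.9385] [ 0.4986 -0.2479  0.025 ]
white [210.  188.5] [209 187   3   4   6] [0.5544 0.1329 0.054 ]
corner [0.6149 0.2297 0.05  ]
corner [0.6131 0.0337 0.05  ]
corner [0.4139 0.0298 0.05  ]
corner [0.4146 0.2282 0.05  ]
dial [0.4883 0.1304 0.057 ]
ball [ 0.497  -0.2742  0.094 ]
```

```bash
cat >> h.py <<'E'
from scipy.spatial.transform import Rotation as Rn
def rot(s): 
    w,x,y,z=s['tool_rot']; return Rn.from_quat([x,y,z,w])
def plan(target,yawx=None,s=None):
    """shift (cm, tool axes) and rotvec (deg, tool axes) to reach target; yawx = world heading (deg) of tool x, tool y down"""
    s=s or env.sense(); R=rot(s)
    print('axes x',R.as_matrix()[:,0].round(3),'y',R.as_matrix()[:,1].round(3),'pos',s['tool_pos'].round(4),'heading x',np.degrees(np.arctan2(*R.as_matrix()[[1,0],0])).round(2),'q',s['q'].round(2))
    print('travel cm',(R.inv().apply(np.array(target)-s['tool_pos'])*100).round(2))
    if yawx is not None:
        a=np.radians(yawx); X=np.array([np.cos(a),np.sin(a),0]);Y=np.array([0,0,-1.]);Z=np.cross(X,Y)
        Rt=Rn.from_matrix(np.stack([X,Y,Z],1)); print('rotvec deg',np.degrees((R.inv()*Rt).as_rotvec()).round(2))
E
python3 - <<'E'
from h import *
for y in (90,-90): plan([.489,.1315,.20],y)
E
```

```text
axes x [ 0.399  0.917 -0.002] y [-0.001 -0.002 -1.   ] pos [0.2494 0.5725 0.238 ] heading x 66.47 q [-1.13  0.69 -0.19  1.57  0.16  0.9  -0.22]
travel cm [-30.86   3.86 -39.57]
rotvec deg [-1.000e-02 -2.353e+01 -9.000e-02]
axes x [ 0.399  0.917 -0.002] y [-0.001 -0.002 -1.   ] pos [0.2494 0.5725 0.238 ] heading x 66.47 q [-1.13  0.69 -0.19  1.57  0.16  0.9  -0.22]
travel cm [-30.86   3.86 -39.57]
rotvec deg [ 1.3000e-01  1.5647e+02 -2.0000e-02]
```

```bash
python3 -m creep '[{"travel":[-3.7,0,-4.8],"rotation":[0,0,0],"grip":8.0},{"travel":[-3.7,0,-4.8],"rotation":[0,0,0],"grip":8.0},{"travel":[-3.7,0,-4.8],"rotation":[0,0,0],"grip":8.0},{"travel":[-3.7,0,-4.8],"rotation":[0,0,0],"grip":8.0},{"travel":[-3.7,0,-4.8],"rotation":[0,0,0],"grip":8.0},{"travel":[-3.7,0,-4.8],"rotation":[0,0,0],"grip":8.0}]'; python3 -c "
from h import *
plan([.489,.1315,.20],90)"
```

```text
clock: 0.85
tool_pos: [0.4266, 0.2504, 0.2352]
tool_rot: [0.59, -0.588, -0.39, 0.392]
ft_force: [0.9, 0.5, -0.6]
gripper_width: 0.08
axes x [ 0.389  0.921 -0.001] y [-0.004  0.    -1.   ] pos [0.4266 0.2504 0.2352] heading x 67.11 q [-0.46  0.53 -0.25  1.95  0.19  0.68  0.34]
travel cm [ -8.52   3.5  -10.39]
rotvec deg [-2.100e-01 -2.289e+01 -2.000e-02]
```

```bash
python3 -m creep '[{"travel":[-4.2,1.2,-4.6],"rotation":[0,0,0],"grip":8.0},{"travel":[-4.2,1.2,-4.6],"rotation":[0,0,0],"grip":8.0},{"travel":[-0.8,1.0,-1.6],"rotation":[0,0,0],"grip":8.0},{"travel":[0,0,0],"rotation":[0,-10,0],"grip":7.0},{"travel":[0,0,0],"rotation":[0,-10,0],"grip":7.0},{"travel":[0,0,0],"rotation":[0,-4,0],"grip":7.0},{"travel":[0,0,0],"rotation":[0,0,0],"grip":7.0}]'; python3 - <<'E'
from h import *
plan([.489,.1315,.20],90)
c=env.camera_model('wrist'); im=env.grab_frame('wrist'); np.save('w1.npy',im); np.save('w1c.npy',c,allow_pickle=True); save(im,'w1.png',scale=1.4)
im=env.grab_frame('top'); save(im,'t1.png',scale=1.4)
E
```

```text
clock: 1.72
tool_pos: [0.4906, 0.1213, 0.1991]
tool_rot: [0.495, -0.492, -0.505, 0.507]
ft_force: [0.6, 0.5, -0.3]
gripper_width: 0.0703
axes x [-0.025  1.     0.   ] y [-0.006 -0.    -1.   ] pos [0.4906 0.1213 0.1991] heading x 91.41 q [-0.1   0.61 -0.37  1.95  0.35  0.64  0.9 ]
travel cm [ 1.03 -0.08  0.13]
rotvec deg [-0.32  1.41 -0.  ]
```

View pics/w1.png

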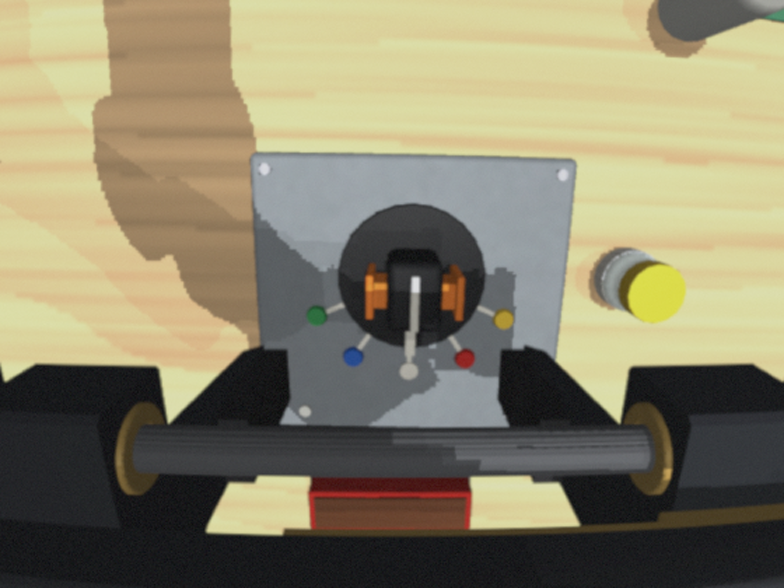

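The wrist view (1.4x) shows all marks, with green at (317,315), blue (353,356), the white dot (409,371), red (465,358) and yellow (504,320). The orange tabs are at (376,291) and (453,291). Next I'll measure them.

```bash
python3 - <<'E'
from h import *
from scipy.optimize import least_squares
np.set_printoptions(precision=4,suppress=True)
im=np.load('w1.npy'); c=np.load('w1c.npy',allow_pickle=True).item()
hsv=cv2.cvtColor(im,cv2.COLOR_RGB2HSV)
P={}
for name,lo,hi,z,box in [('green',(45,90,30),(80,255,255),.054,(210,200,250,250)),('blue',(100,110,30),(125,255,255),.054,(230,230,270,270)),('red',(0,130,40),(6,255,255),.054,(310,230,350,270)),('red2',(172,130,40),(180,255,255),.054,(310,230,350,270)),('yel',(18,110,50),(33,255,255),.054,(345,215,380,245)),('orangeR',(5,140,40),(21,255,255),.102,(255,180,285,235)),('orangeL',(5,140,40),(21,255,255),.102,(310,180,340,235))]:
    m=cv2.inRange(hsv,np.array(lo),np.array(hi)); x0,y0,x1,y1=box
    k=np.zeros_like(m); k[y0:y1,x0:x1]=m[y0:y1,x0:x1]
    n,l,st,ce=cv2.connectedComponentsWithStats(k)
    for i in range(1,n):
        if st[i,4]>15:
            p=plane(c,ce[i],z); print(name,ce[i],st[i],p)
            if name in('green','blue','red','yel'): P[name]=p[:2]
            if 'orange' in name:
                x,y,w,h,_=st[i]; print('  left edge mid',plane(c,(x,y+h/2),z)[:2],'right edge',plane(c,(x+w,y+h/2),z)[:2])
ang=dict(green=-66,blue=-34,red=34,yel=66)
ks=list(P)
f=lambda v: np.concatenate([np.array(v[:2])+.066*np.array([np.cos(v[2]+np.radians(ang[k])),np.sin(v[2]+np.radians(ang[k]))])-P[k] for k in ks])
r=least_squares(f,[.489,.13,0]); print(ks,r.x,np.degrees(r.x[2]),r.fun)
save(im,'w1c.png',crop=(215,140,365,280),scale=5)
E
```

```text
green [225.7347 225.1565] [219 219  14  14 147] [0.5171 0.0731 0.054 ]
blue [251.669  254.5655] [245 248  14  14 145] [0.5447 0.0963 0.054 ]
red [331.6385 255.8846] [325 250  14  13 130] [0.5443 0.1694 0.054 ]
yel [359.1698 227.5283] [352 221  15  14 159] [0.5164 0.1924 0.054 ]
orangeR [267.7129 208.0751] [260 188  18  41 519] [0.4876 0.1119 0.102 ]
  left edge mid [0.488  0.1063] right edge [0.4877 0.1195]
orangeL [323.6431 209.0112] [314 189  19  41 538] [0.4873 0.153  0.102 ]
  left edge mid [0.4878 0.1459] right edge [0.4875 0.1599]
['green', 'blue', 'red', 'yel'] [0.4898 0.1326 0.0053] 0.3040013440852746 [-0.0001 -0.0007  0.0001 -0.0003  0.0001  0.0004 -0.0001  0.0006]
```

View pics/w1c.png

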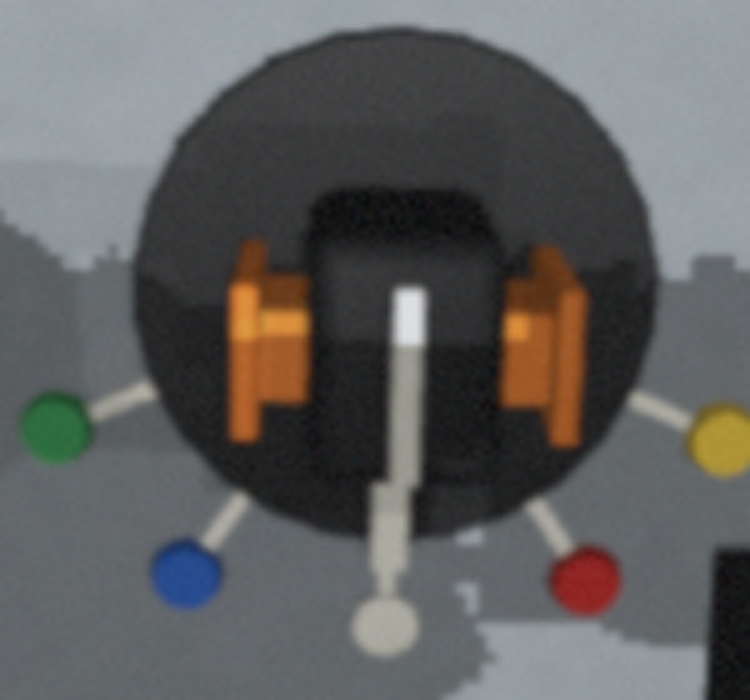

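```bash
python3 -m creep '[{"travel":[1.15,0,0.1],"rotation":[-0.3,1.1,0],"grip":6.5},{"travel":[0,4.5,0],"rotation":[0,0,0],"grip":6.5},{"travel":[0,3.5,0],"rotation":[0,0,0],"grip":6.5},{"travel":[0,0,0],"rotation":[0,0,0],"grip":6.5}]'; python3 - <<'E'
from h import *
plan([.490,.1328,.067],90.3)
E
```

```text
clock: 2.33
tool_pos: [0.4907, 0.1352, 0.1184]
tool_rot: [-0.499, 0.5, 0.502, -0.499]
ft_force: [0.4, -0.7, 0.6]
gripper_width: 0.0648
axes x [-0.002  1.     0.001] y [ 0.004  0.001 -1.   ] pos [0.4907 0.1352 0.1184] heading x 90.09 q [-0.2   0.74 -0.27  2.02  0.44  0.43  0.77]
travel cm [-0.25  5.14  0.09]
rotvec deg [ 0.22 -0.21  0.06]
```

```bash
python3 -m creep '[{"travel":[-0.25,0,0.1],"rotation":[0.2,-0.2,0],"grip":6.5},{"travel":[0,2.5,0],"rotation":[0,0,0],"grip":6.5},{"travel":[0,2.2,0],"rotation":[0,0,0],"grip":6.5},{"travel":[0,0,0],"rotation":[0,0,0],"grip":6.5}]'; python3 - <<'E'
from h import *
plan([.490,.1328,.067],90.3)
c=env.camera_model('wrist'); im=env.grab_frame('wrist'); np.save('w2.npy',im); np.save('w2c.npy',c,allow_pickle=True); save(im,'w2.png',scale=1.4)
E
```

```text
clock: 2.82
tool_pos: [0.4934, 0.1337, 0.0757]
tool_rot: [-0.498, 0.5, 0.504, -0.498]
ft_force: [-0.4, 0.8, 0.6]
gripper_width: 0.0652
axes x [-0.003  1.     0.004] y [ 0.009  0.004 -1.   ] pos [0.4934 0.1337 0.0757] heading x 90.19 q [-0.23  0.82 -0.2   2.04  0.49  0.32  0.74]
travel cm [-0.1   0.87  0.35]
rotvec deg [ 0.51 -0.11  0.23]
```

View pics/w2.png

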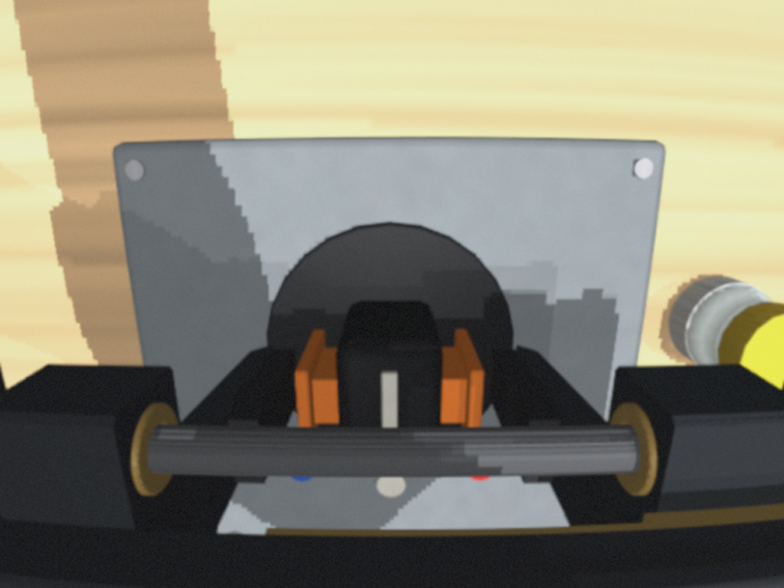

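```bash
python3 -m creep '[{"travel":[-0.1,0.4,0.3],"rotation":[0.5,0,0.2],"grip":6.0},{"travel":[0,0.4,0.1],"rotation":[0,0,0],"grip":5.6},{"travel":[0,0,0],"rotation":[0,0,0],"grip":5.6},{"travel":[0,0,0],"rotation":[0,0,0],"grip":5.6}]'; python3 - <<'E'
from h import *
plan([.490,.1328,.067],90.3)
c=env.camera_model('wrist'); im=env.grab_frame('wrist'); save(im,'w3.png',crop=(160,200,400,350),scale=3.3)
E
```

```text
clock: 3.38
tool_pos: [0.4915, 0.1332, 0.0708]
tool_rot: [-0.499, 0.5, 0.503, -0.499]
ft_force: [0.1, -0.0, -0.6]
gripper_width: 0.0561
axes x [-0.002  1.     0.003] y [ 0.005  0.003 -1.   ] pos [0.4915 0.1332 0.0708] heading x 90.13 q [-0.23  0.83 -0.2   2.04  0.49  0.31  0.73]
travel cm [-0.04  0.38  0.15]
rotvec deg [ 0.31 -0.17  0.15]
```

View pics/w3.png

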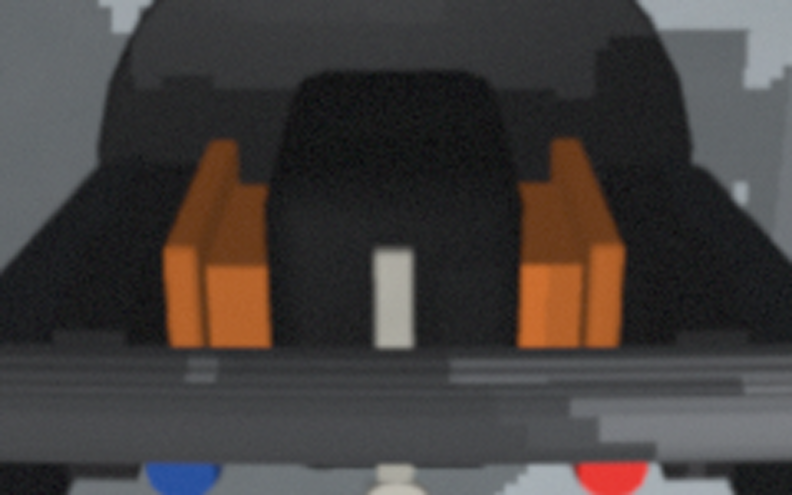

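```bash
python3 -m creep '[{"travel":[0,0.4,0.15],"rotation":[0.3,-0.1,0.1],"grip":5.4},{"travel":[0,0.1,0.1],"rotation":[0,0,0],"grip":5.4},{"travel":[0,0,0],"rotation":[0,0,0],"grip":5.4}]'; python3 -m creep '[{"travel":[0,0,0],"rotation":[0,0,0],"grip":5.25},{"travel":[0,0,0],"rotation":[0,0,0],"grip":5.25}]';python3 -m creep '[{"travel":[0,0,0],"rotation":[0,0,0],"grip":5.15},{"travel":[0,0,0],"rotation":[0,0,0],"grip":5.15}]'; python3 - <<'E'
from h import *
plan([.490,.1328,.067],90.3)
E
```

```text
clock: 3.8
tool_pos: [0.4887, 0.1332, 0.0654]
tool_rot: [-0.499, 0.499, 0.501, -0.501]
ft_force: [0.2, 0.1, -0.1]
gripper_width: 0.0541
clock: 4.05
tool_pos: [0.4888, 0.1326, 0.0654]
tool_rot: [0.499, -0.499, -0.501, 0.501]
ft_force: [0.3, 0.2, -0.9]
gripper_width: 0.0525
clock: 4.3
tool_pos: [0.4887, 0.1325, 0.0654]
tool_rot: [0.499, -0.499, -0.501, 0.501]
ft_force: [0.2, -0.5, 0.1]
gripper_width: 0.0514
axes x [-0.004  1.    -0.   ] y [-0.001 -0.    -1.   ] pos [0.4887 0.1325 0.0654] heading x 90.21 q [-0.24  0.84 -0.19  2.05  0.49  0.3   0.73]
travel cm [ 0.03 -0.16 -0.13]
rotvec deg [-0.03 -0.09 -0.01]
```

```bash
python3 -m creep '[{"travel":[0,0,0],"rotation":[0,0,0],"grip":4.9},{"travel":[0,0,0],"rotation":[0,0,0],"grip":4.9}]';python3 -m creep '[{"travel":[0,0,0],"rotation":[0,0,0],"grip":4.6},{"travel":[0,0,0],"rotation":[0,0,0],"grip":4.6}]';python3 -m creep '[{"travel":[0,0,0],"rotation":[0,0,0],"grip":4.4},{"travel":[0,0,0],"rotation":[0,0,0],"grip":4.4}]'; python3 - <<'E'
from h import *
im=env.grab_frame('wrist'); save(im,'w4.png',crop=(160,200,400,350),scale=3.3)
E
```

```text
clock: 4.55
tool_pos: [0.4887, 0.1328, 0.0654]
tool_rot: [0.499, -0.499, -0.501, 0.501]
ft_force: [0.0, -0.7, 0.1]
gripper_width: 0.0492
clock: 4.8
tool_pos: [0.4887, 0.1328, 0.0654]
tool_rot: [0.499, -0.499, -0.501, 0.501]
ft_force: [-0.4, 0.3, 0.8]
gripper_width: 0.0464
clock: 5.05
tool_pos: [0.4887, 0.1328, 0.0654]
tool_rot: [0.499, -0.499, -0.501, 0.501]
ft_force: [0.6, -0.4, -0.1]
gripper_width: 0.0441
```

View pics/w4.png

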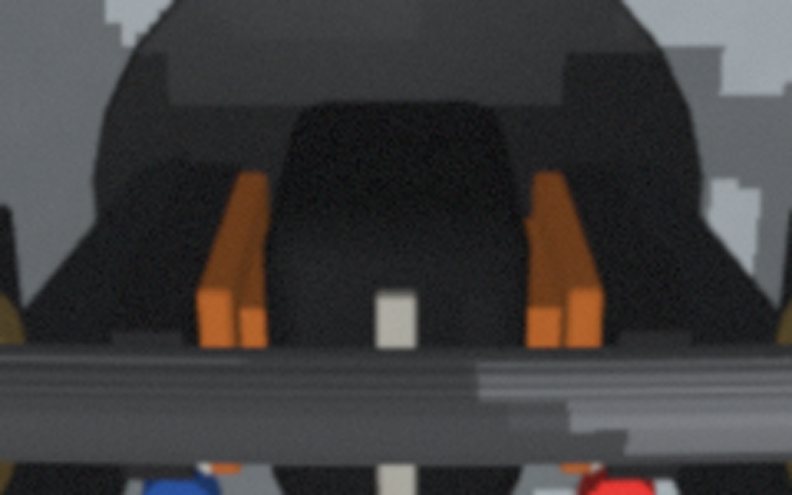

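```bash
python3 -m creep '[{"travel":[0,0,-0.1],"rotation":[0,0,0],"grip":4.2},{"travel":[0,0,0],"rotation":[0,0,0],"grip":4.2},{"travel":[0,0,0],"rotation":[0,4,0],"grip":4.2},{"travel":[0,0,0],"rotation":[0,6,0],"grip":4.2}]'; python3 - <<'E'
from h import *
plan([.4895,.1328,.067],90.3)
im=env.grab_frame('wrist'); save(im,'w5.png',crop=(160,200,400,350),scale=3.3)
E
```

```text
clock: 5.6
tool_pos: [0.4888, 0.133, 0.0654]
tool_rot: [0.542, -0.541, -0.454, 0.455]
ft_force: [-2.2, 0.2, -0.2]
gripper_width: 0.0423
axes x [0.174 0.985 0.   ] y [-0.002  0.    -1.   ] pos [0.4888 0.133  0.0654] heading x 79.99 q [-0.26  0.84 -0.16  2.05  0.42  0.29  0.63]
travel cm [-0.01 -0.16 -0.07]
rotvec deg [-1.200e-01 -1.031e+01  1.000e-02]
```

View pics/w5.png

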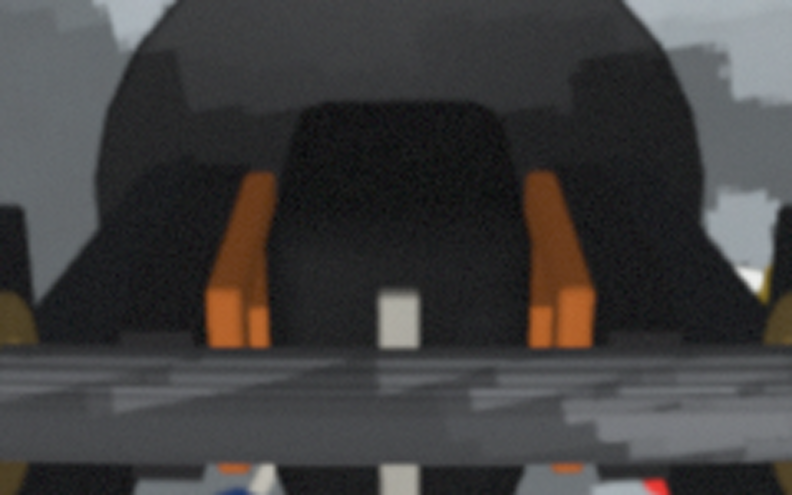

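```bash
python3 -m creep '[{"travel":[0,0,0],"rotation":[0,9,0],"grip":4.2},{"travel":[0,0,0],"rotation":[0,9,0],"grip":4.2},{"travel":[0,0,0],"rotation":[0,0,0],"grip":4.2}]'; python3 - <<'E'
from h import *
plan([.4895,.1328,.067],32)
E
```

```text
clock: 6.02
tool_pos: [0.4892, 0.134, 0.0654]
tool_rot: [0.608, -0.607, -0.362, 0.362]
ft_force: [-0.4, 0.0, 1.0]
gripper_width: 0.0419
axes x [0.475 0.88  0.001] y [-0.001  0.001 -1.   ] pos [0.4892 0.134  0.0654] heading x 61.64 q [-0.3   0.83 -0.1   2.05  0.27  0.27  0.45]
travel cm [-0.09 -0.16 -0.08]
rotvec deg [-1.000e-01  2.964e+01  2.000e-02]
```

```bash
python3 -m creep '[{"travel":[0,0,0],"rotation":[0,8,0],"grip":4.2},{"travel":[0,0,0],"rotation":[0,8,0],"grip":4.2},{"travel":[0,0,0],"rotation":[0,0,0],"grip":4.2}]'; python3 - <<'E'
from h import *
plan([.4895,.1328,.067],32)
im=env.grab_frame('wrist'); save(im,'w6.png',crop=(160,200,400,350),scale=3.3)
E
```

```text
clock: 6.4
tool_pos: [0.4897, 0.1345, 0.0654]
tool_rot: [0.652, -0.65, -0.276, 0.276]
ft_force: [-0.1, -0.4, 1.1]
gripper_width: 0.0422
axes x [0.695 0.719 0.002] y [-0.     0.002 -1.   ] pos [0.4897 0.1345 0.0654] heading x 45.95 q [-0.32  0.83 -0.06  2.05  0.15  0.26  0.3 ]
travel cm [-0.13 -0.16 -0.11]
rotvec deg [-0.12 13.95  0.07]
```

View pics/w6.png

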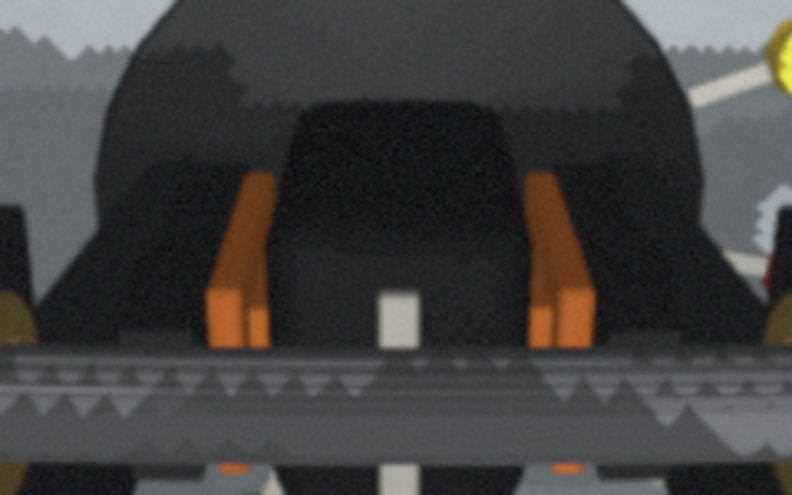

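```bash
python3 -m creep '[{"travel":[0,0,0],"rotation":[0,7,0],"grip":4.2},{"travel":[0,0,0],"rotation":[0,5.5,0],"grip":4.2},{"travel":[0,0,0],"rotation":[0,0,0],"grip":4.2},{"travel":[0,0,0],"rotation":[0,0,0],"grip":4.6},{"travel":[0,0,0],"rotation":[0,0,0],"grip":5.0}]'; python3 - <<'E'
from h import *
plan([.4895,.1328,.067],32)
im=env.grab_frame('wrist'); save(im,'w7.png',crop=(160,200,400,350),scale=3.3)
E
```

```text
clock: 7.08
tool_pos: [0.4902, 0.1347, 0.0654]
tool_rot: [0.677, -0.675, -0.208, 0.207]
ft_force: [0.2, 0.4, 0.5]
gripper_width: 0.0498
axes x [0.827 0.562 0.002] y [ 0.     0.004 -1.   ] pos [0.4902 0.1347 0.0654] heading x 34.19 q [-0.34  0.83 -0.02  2.05  0.05  0.26  0.19]
travel cm [-0.17 -0.16 -0.11]
rotvec deg [-0.16  2.19  0.13]
```

View pics/w7.png

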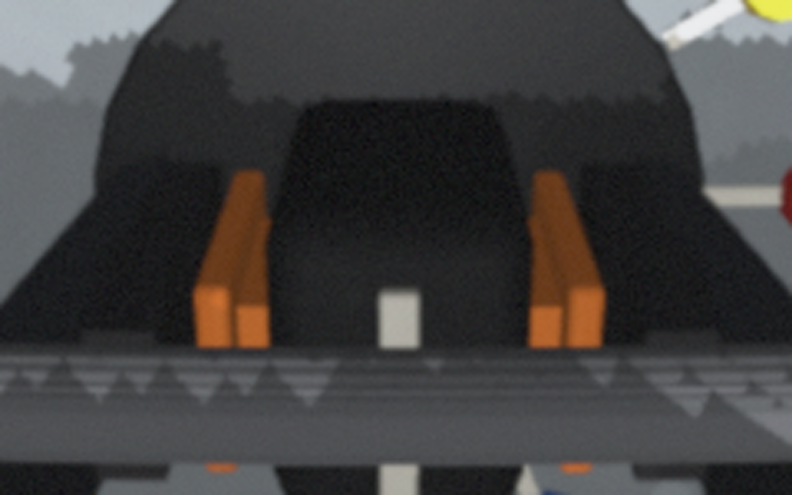

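Fingers are open to 50 mm but the tabs are still at about 44 mm (edges at 195 and 604), so there's no notch at -56°. I'll go a few degrees further.

```bash
python3 -m creep '[{"travel":[0,0,0],"rotation":[0,0,0],"grip":4.25},{"travel":[0,0,0],"rotation":[0,0,0],"grip":4.25},{"travel":[0,0,0],"rotation":[0,3.8,0],"grip":4.25},{"travel":[0,0,0],"rotation":[0,0,0],"grip":4.25},{"travel":[0,0,0],"rotation":[0,0,0],"grip":4.6},{"travel":[0,0,0],"rotation":[0,0,0],"grip":5.0}]'; python3 - <<'E'
from h import *
plan([.4895,.1328,.067],32)
im=env.grab_frame('wrist'); save(im,'w8.png',crop=(160,200,400,350),scale=3.3)
E
```

```text
clock: 7.88
tool_pos: [0.4903, 0.1346, 0.0655]
tool_rot: [0.684, -0.682, -0.184, 0.183]
ft_force: [0.1, -0.2, 0.0]
gripper_width: 0.0501
axes x [0.865 0.502 0.002] y [ 0.     0.004 -1.   ] pos [0.4903 0.1346 0.0655] heading x 30.16 q [-0.35  0.83 -0.01  2.05  0.02  0.26  0.15]
travel cm [-0.16 -0.15 -0.12]
rotvec deg [-0.16 -1.84  0.13]
```

View pics/w8.png

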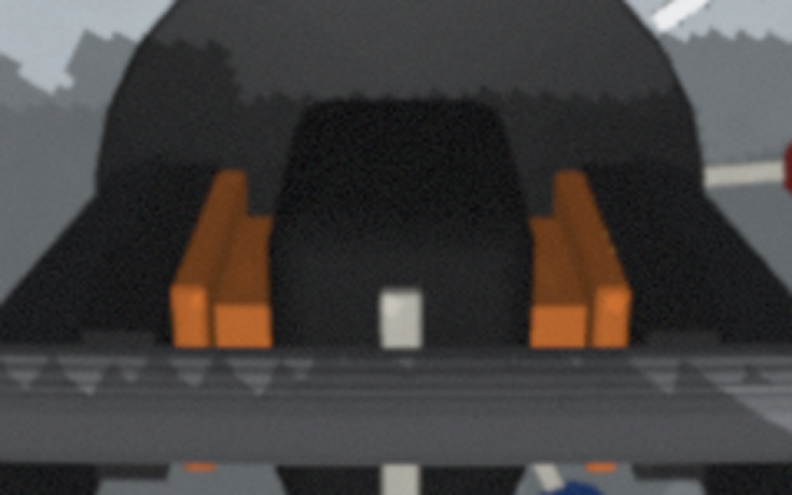

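At -60° the tabs followed the fingers out (edges at 171 and 630), so they have dropped into a notch. I'll open fully, lift off and check.

```bash
python3 -m creep '[{"travel":[0,0,0],"rotation":[0,0,0],"grip":5.6},{"travel":[0,0,0],"rotation":[0,0,0],"grip":6.5},{"travel":[0,0,0],"rotation":[0,0,0],"grip":6.5},{"travel":[0,-3,0],"rotation":[0,0,0],"grip":6.5},{"travel":[0,-5,0],"rotation":[0,0,0],"grip":6.5},{"travel":[0,-5,0],"rotation":[0,0,0],"grip":6.5},{"travel":[0,-2,0],"rotation":[0,0,0],"grip":6.5}]'; python3 - <<'E'
from h import *
plan([.48,-.26,.2],90)
c=env.camera_model('wrist');im=env.grab_frame('wrist'); save(im,'w9.png',scale=1.4); np.save('w9.npy',im); np.save('w9c.npy',c,allow_pickle=True)
E
```

```text
clock: 8.8
tool_pos: [0.4891, 0.1337, 0.218]
tool_rot: [0.684, -0.682, -0.183, 0.185]
ft_force: [0.5, 0.0, -1.0]
gripper_width: 0.0651
axes x [ 0.864  0.503 -0.003] y [-0.004  0.002 -1.   ] pos [0.4891 0.1337 0.218 ] heading x 30.2 q [-0.34  0.57 -0.02  1.94  0.01  0.64  0.16]
travel cm [-20.59   1.73 -33.58]
rotvec deg [-2.70e-01 -5.98e+01 -2.00e-02]
```

View pics/w9.png

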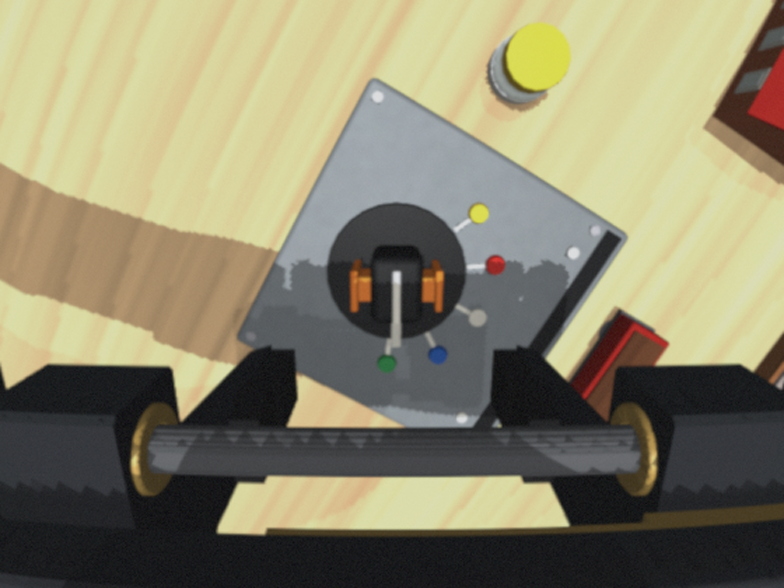

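The pointer tip is at (396,345) beside green (387,363), with tab edges at x = 350 and 443. I'll measure these.

```bash
python3 - <<'E'
from h import *
np.set_printoptions(precision=4,suppress=True)
c=np.load('w9c.npy',allow_pickle=True).item(); im=np.load('w9.npy')
save(im,'w9c.png',crop=(225,140,365,280),scale=5)
k=lambda u,v,z: plane(c,(u/1.4,v/1.4),z)
t=k(396,345,.058); g=k(387,363,.054); ax=np.array([.490,.133,.05])
print('tip',t,'green',g,'dist',np.linalg.norm((t-g)[:2]))
for n,p in(('tip',t),('green',g)): d=(p-ax)[:2]; print(n,np.linalg.norm(d),np.degrees(np.arctan2(d[1],d[0])))
a=k(350,290,.102);b=k(443,290,.102); print('tabs',np.linalg.norm(a-b),(a+b)/2)
E
```

```text
tip [0.516  0.0898 0.058 ] green [0.5182 0.0737 0.054 ] dist 0.016255570303591718
tip 0.05040627806889677 -58.93343930596756
green 0.06563752326789386 -64.59275683819966
tabs 0.052457212662347444 [0.4908 0.1334 0.102 ]
```

View pics/w9c.png

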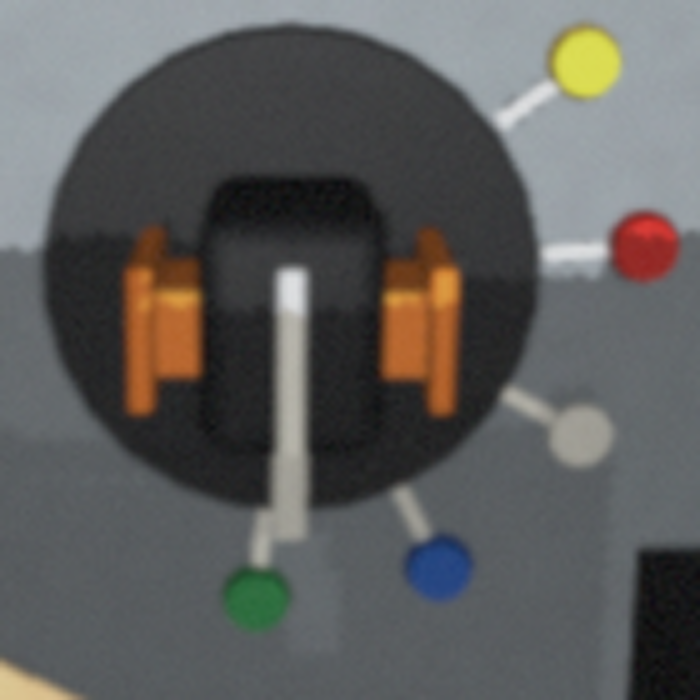

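The selector is locked. The pointer tip is 16–17 mm from green (limit 22.7 mm), the angle is -59°, and the tabs span 52.5 mm (52 expected when out). Next is the lever.

```bash
python3 -m creep '[{"travel":[-3.5,0,-4.6],"rotation":[0,0,0],"grip":3},{"travel":[-3.5,0,-4.6],"rotation":[0,0,0],"grip":1},{"travel":[-3.5,0,-4.6],"rotation":[0,0,0],"grip":0},{"travel":[-3.5,0,-4.6],"rotation":[0,0,0],"grip":0},{"travel":[-3.5,0,-4.6],"rotation":[0,0,0],"grip":0},{"travel":[-3.5,0,-4.6],"rotation":[0,0,0],"grip":0},{"travel":[-3.5,0,-4.6],"rotation":[0,0,0],"grip":0},{"travel":[0,0,0],"rotation":[0,-10,0],"grip":0}]'; python3 - <<'E'
from h import *
plan([.43,-.27,.22],90)
E
```

```text
clock: 9.85
tool_pos: [0.44, -0.2781, 0.2125]
tool_rot: [0.665, -0.661, -0.246, 0.246]
ft_force: [0.5, 0.4, -0.2]
gripper_width: 0.0001
axes x [0.758 0.653 0.002] y [-0.002  0.006 -1.   ] pos [ 0.44   -0.2781  0.2125] heading x 40.74 q [ 0.57  0.59 -0.15  1.9   0.13  0.66  1.05]
travel cm [-0.23 -0.75  1.27]
rotvec deg [ -0.25 -49.26   0.26]
```

```bash
python3 -m creep '[{"travel":[0,0,0],"rotation":[0,-10,0],"grip":0},{"travel":[0,0,0],"rotation":[0,-10,0],"grip":0},{"travel":[0,0,0],"rotation":[0,-10,0],"grip":0},{"travel":[0,0,0],"rotation":[0,-10,0],"grip":0},{"travel":[0,0,0],"rotation":[0,-8,0],"grip":0},{"travel":[0,0,0],"rotation":[0,0,0],"grip":0}]'; python3 - <<'E'
from h import *
plan([.43,-.27,.22],90)
c=env.camera_model('wrist');im=env.grab_frame('wrist'); save(im,'w10.png',scale=1.4); np.save('w10.npy',im); np.save('w10c.npy',c,allow_pickle=True)
im=env.grab_frame('top'); save(im,'t10.png',crop=(310,130,450,270),scale=4); np.save('t10.npy',im)
E
```

```text
clock: 10.6
tool_pos: [0.4363, -0.2783, 0.2069]
tool_rot: [0.505, -0.494, -0.501, 0.5]
ft_force: [-0.3, -0.2, -0.3]
gripper_width: 0.0007
axes x [-0.002  1.     0.012] y [-0.009  0.012 -1.   ] pos [ 0.4363 -0.2783  0.2069] heading x 90.11 q [ 0.74  0.62 -0.41  1.9   0.36  0.7   1.69]
travel cm [ 0.85 -1.3   0.64]
rotvec deg [-0.5   0.11  0.66]
```

View pics/w10.png

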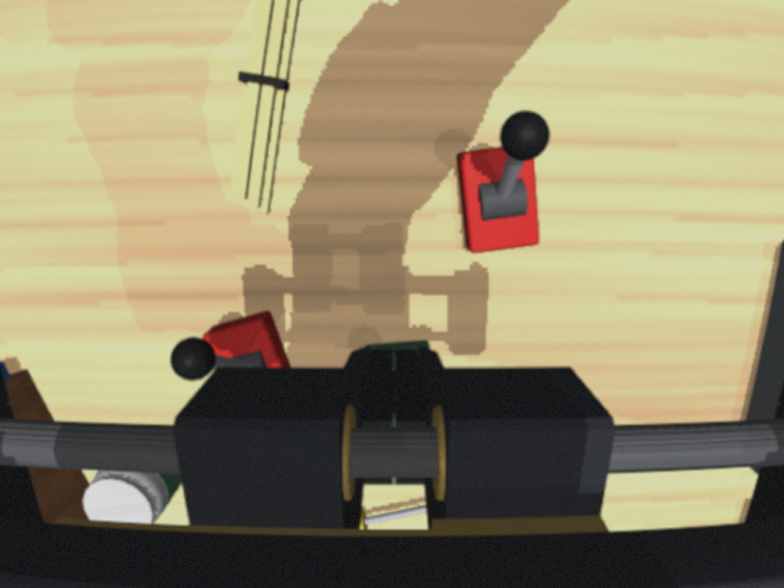

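View pics/t10.png

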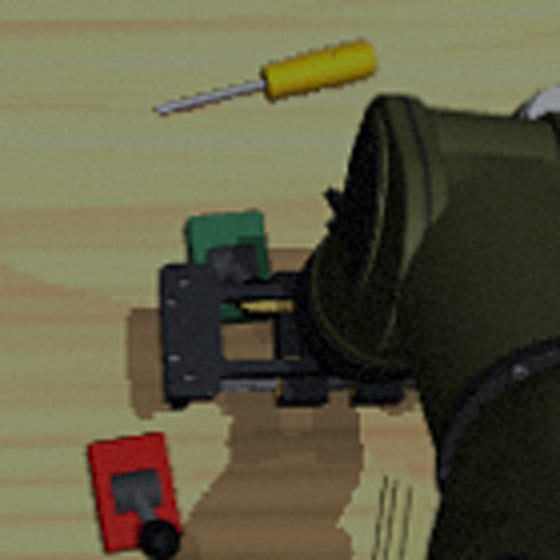

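```bash
python3 - <<'E'
from h import *
np.set_printoptions(precision=4,suppress=True)
ct=env.camera_model('top'); cs=env.camera_model('side'); cw=np.load('w10c.npy',allow_pickle=True).item()
def tri(a,b):
    (c1,d1),(c2,d2)=a,b
    A=np.stack([d1,-d2],1); s=np.linalg.lstsq(A,c2-c1,rcond=None)[0]
    p,q=c1+s[0]*d1,c2+s[1]*d2; return (p+q)/2,np.linalg.norm(p-q)
def ballc(n,box):
    im=np.load(n+'0.npy'); x0,y0,x1,y1=box
    g=cv2.cvtColor(im,cv2.COLOR_RGB2GRAY)[y0:y1,x0:x1]; m=(g<28).astype(np.uint8); m=cv2.morphologyEx(m,cv2.MORPH_OPEN,np.ones((3,3)))
    N,l,st,ce=cv2.connectedComponentsWithStats(m)
    for i in range(1,N): print(n,ce[i]+[x0,y0],st[i])
ballc('top',(364,195,386,215)); ballc('side',(300,250,325,272))
print(tri(ray(ct,(374.25,204.75)),ray(cs,(437/1.4,364/1.4))))
print('red2 ball',plane(cw,(192/1.4,358/1.4),.093),'red1 ball',plane(cw,(525/1.4,135/1.4),.093), 'red1 block far', plane(cw,(505/1.4,248/1.4),.025))
E
```

```text
top [373.4222 204.7111] [ 5  5 10 11 90]
side [311.8684 260.6316] [ 8  8  8  6 38]
(array([ 0.4977, -0.2745,  0.0927]), np.float64(0.0008023861409939901))
red2 ball [ 0.4776 -0.395   0.093 ] red1 ball [ 0.3525 -0.2077  0.093 ] red1 block far [ 0.424  -0.1982  0.025 ]
```

```bash
python3 -m creep '[{"travel":[0.7,0,-0.7],"rotation":[-0.5,0,0.6],"grip":0},{"travel":[0,4,0],"rotation":[0,0,0],"grip":0},{"travel":[0,4,0],"rotation":[0,0,0],"grip":0},{"travel":[0,3,0],"rotation":[0,0,0],"grip":0},{"travel":[0,1.4,0],"rotation":[0,0,0],"grip":0},{"travel":[0,0,0],"rotation":[0,0,0],"grip":0}]'; python3 - <<'E'
from h import *
plan([.553,-.268,.086],90)
im=env.grab_frame('side'); save(im,'s11.png',crop=(220,200,380,320),scale=4)
E
```

```text
clock: 11.45
tool_pos: [0.4493, -0.268, 0.0812]
tool_rot: [-0.498, 0.503, 0.501, -0.498]
ft_force: [-0.2, 0.1, 0.1]
gripper_width: 0.0004
axes x [ 0.002  1.    -0.003] y [ 0.008 -0.003 -1.   ] pos [ 0.4493 -0.268   0.0812] heading x 89.9 q [ 0.6   0.82 -0.25  2.    0.51  0.37  1.52]
travel cm [  0.02  -0.39 -10.38]
rotvec deg [ 0.48 -0.1  -0.14]
```

View pics/s11.png

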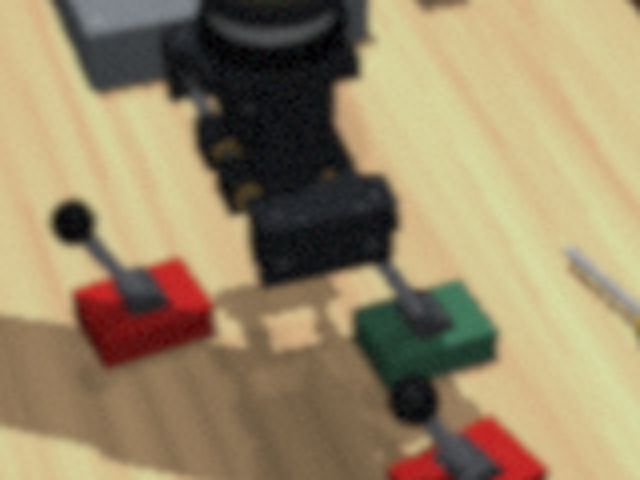

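```bash
python3 -m creep '[{"travel":[0,-0.2,-1.5],"rotation":[0,0,0],"grip":0},{"travel":[0,-0.1,-1.5],"rotation":[0,0,0],"grip":0},{"travel":[0,0,-1.5],"rotation":[0,0,0],"grip":0},{"travel":[0,0,-1.5],"rotation":[0,0,0],"grip":0},{"travel":[0,0,-1.5],"rotation":[0,0,0],"grip":0},{"travel":[0,0,-1.0],"rotation":[0,0,0],"grip":0}]'; python3 - <<'E'
from h import *
plan([.553,-.268,.086],90)
im=env.grab_frame('side'); save(im,'s12.png',crop=(220,200,380,320),scale=4)
E
```

```text
clock: 12.25
tool_pos: [0.5366, -0.2704, 0.0941]
tool_rot: [-0.497, 0.507, 0.5, -0.497]
ft_force: [-1.3, 0.2, -1.2]
gripper_width: 0.0005
axes x [ 0.007  1.    -0.008] y [ 0.013 -0.008 -1.   ] pos [ 0.5366 -0.2704  0.0941] heading x 89.6 q [ 0.56  0.86 -0.31  1.76  0.44  0.57  1.55]
travel cm [ 0.26  0.83 -1.62]
rotvec deg [ 0.76 -0.39 -0.43]
```

View pics/s12.png

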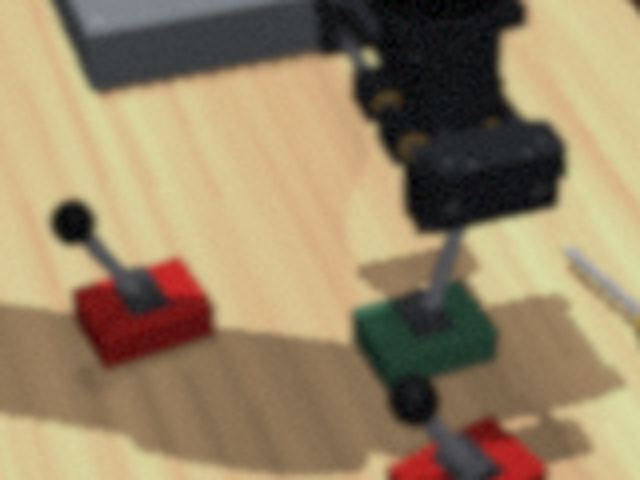

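```bash
python3 -m creep '[{"travel":[0.1,0.5,-0.7],"rotation":[0,0,0],"grip":0},{"travel":[0.1,0.4,-0.7],"rotation":[0,0,0],"grip":0}]'; python3 -m creep '[{"travel":[0,0.2,-0.5],"rotation":[0,0,0],"grip":0}]';  python3 -m creep '[{"travel":[0,0,-0.4],"rotation":[0,0,0],"grip":0}]'
```

```text
clock: 12.55
tool_pos: [0.5526, -0.2691, 0.0859]
tool_rot: [-0.496, 0.508, 0.5, -0.496]
ft_force: [-0.4, -0.9, 0.7]
gripper_width: 0.0005
clock: 12.68
tool_pos: [0.5538, -0.2692, 0.0832]
tool_rot: [-0.498, 0.506, 0.498, -0.498]
ft_force: [-13.0, 1.8, 10.0]
gripper_width: 0.0002
clock: 12.8
tool_pos: [0.5535, -0.2693, 0.0824]
tool_rot: [-0.501, 0.504, 0.495, -0.501]
ft_force: [-8.4, 1.0, 5.7]
gripper_width: 0.0004
```

The force rose to 13 N at x = 0.5538, which matches the predicted end stop. I'll back away toward the robot, rise and look.

```bash
python3 -m creep '[{"travel":[0,0,1.5],"rotation":[0,0,0],"grip":0},{"travel":[0,0,3],"rotation":[0,0,0],"grip":0},{"travel":[0,-3,3],"rotation":[0,0,0],"grip":0},{"travel":[0,-5,3],"rotation":[0,0,0],"grip":0},{"travel":[0,-5,3],"rotation":[0,0,0],"grip":0},{"travel":[4,-2,3],"rotation":[0,0,0],"grip":0},{"travel":[0,0,0],"rotation":[0,0,0],"grip":0}]'; python3 - <<'E'
from h import *
im=env.grab_frame('side'); np.save('side13.npy',im); save(im,'s13.png',crop=(220,130,380,320),scale=3.1)
t=env.grab_frame('top'); np.save('top13.npy',t); save(t,'t13.png',scale=1.4)
E
```

```text
clock: 13.68
tool_pos: [0.3866, -0.2256, 0.2346]
tool_rot: [-0.5, 0.504, 0.496, -0.5]
ft_force: [-0.7, -0.7, -0.1]
gripper_width: 0.0004
```

View pics/s13.png

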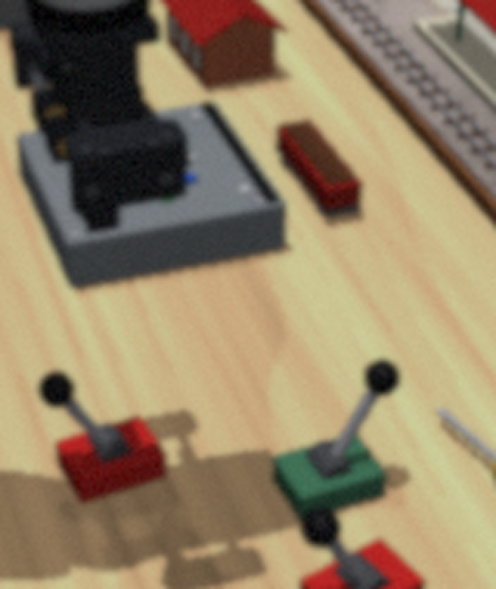

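View pics/t13.png

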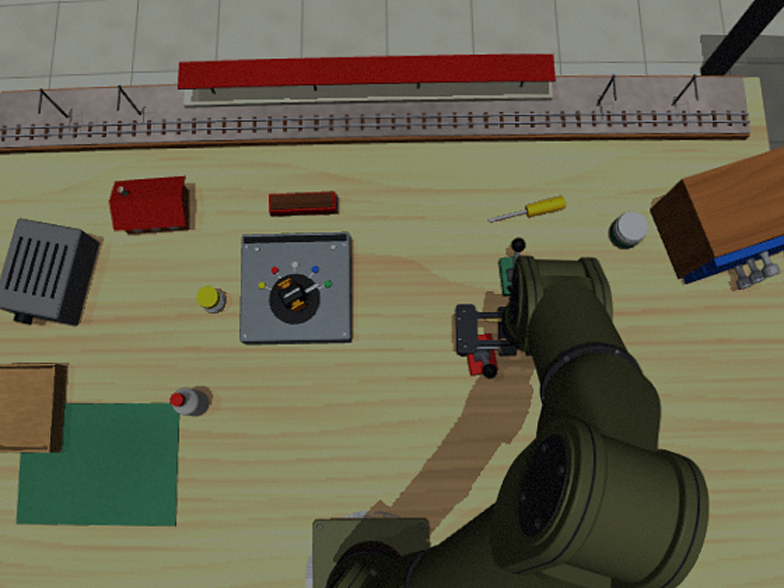

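```bash
python3 - <<'E'
from h import *
ct=env.camera_model('top'); cs=env.camera_model('side')
c1,d1=ray(ct,(517.5/1.4,244/1.4)); c2,d2=ray(cs,(220+382/3.1,130+378/3.1))
s=np.linalg.lstsq(np.stack([d1,-d2],1),c2-c1,rcond=None)[0]; p,q=c1+s[0]*d1,c2+s[1]*d2
b=(p+q)/2; print(b,np.linalg.norm(p-q))
d=np.hypot(*(b-[.4977,-.2745,.0927])[:2]); print('ball moved',d,'full',2*.08*np.sin(.5))
t0=np.load('top0.npy').astype(int); t=np.load('top13.npy').astype(int)
print('lean', np.degrees(np.arcsin((d-.08*np.sin(.45))/.08)))
s=env.sense(); print(s['qvel'].round(3))
for n,(x0,y0,x1,y1) in dict(wagon=(190,132,245,158),jar=(138,200,165,226),driver=(345,137,408,162),tin=(432,148,466,180),bottle=(118,274,152,300),station=(76,122,138,168)).items():
    a=cv2.cvtColor(t0[y0:y1,x0:x1].astype(np.uint8),cv2.COLOR_RGB2GRAY).astype(np.float32); e=cv2.cvtColor(t[y0:y1,x0:x1].astype(np.uint8),cv2.COLOR_RGB2GRAY).astype(np.float32)
    print(n,np.round(cv2.phaseCorrelate(a,e)[0],2))
im=np.load('top13.npy'); save(im,'t13c.png',crop=(165,160,260,250),scale=6)
E
```

```text
[ 0.57425582 -0.26720035  0.09029177] 0.00145639383235079
ball moved 0.07690304297536503 full 0.07670808617667248
lean 31.757316249265052
[ 0.002  0.034  0.011 -0.023 -0.001  0.    -0.001]
wagon [-0.07  0.52]
jar [0.49 0.42]
driver [0.07 0.5 ]
tin [ 0.02 -0.08]
bottle [0.12 0.64]
station [0.01 0.07]
```

View pics/t13c.png

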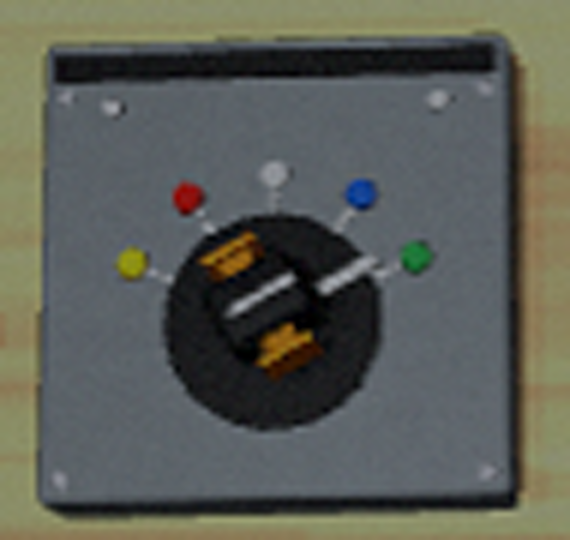

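```bash
python3 -c "
from station import env
print(env.hand_in(), env.sense()['clock'])"
```

```text
the job is handed in; nothing more can be done
the job is handed in; nothing more can be done
```

The job is done and handed in at about 14 s of the 64 s allowed; the hand-in gave no verdict.

**Selector:** I pinched both tabs evenly to about 42 mm over both and turned the knob clockwise. A first release at -56° found no notch, as the tabs stayed at 44 mm. At about -60° both snapped out.
- **Tabs:** They measured 52.5 mm over both after letting go (52 mm expected when fully out).
- **Pointer:** The tip is about 16–17 mm from the green mark's centre, within the 22.7 mm limit.
- **Load:** Tab force can't be read directly. I kept the opening above the 40 mm stop, and sideways force at the wrist stayed near 2 N or less in the readings taken.

**Lever:** I pushed the green-based lever away from the robot until the wrist force rose to about 16 N at the end stop.
- **Position:** The ball moved 76.9 mm, against 76.7 mm for a full throw.
- **Look-alikes:** I left both red ones alone.

**Surroundings:** At the end the gripper was clear of everything, at 0.23 m height. Comparing the top camera before and after, the wagon, paint jar, screwdriver, tin, bottle and station shifted by less than 1 pixel (about 2.5 mm). I did not check the timber strips this way; the arm covered them in the last picture. No check failed or disagreed.

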